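Set up the marking gauge over the painting panel

TASK

Get the marking gauge ready to scribe: take the pointed scriber from the wooden rack and seat it fully in the socket at the end of the gauge's sliding arm, let go of it, then press the lock button on the sleeve all the way down. Next pull the arm out by its upright post until its pointer is over the rider that is set on the scale, and finish while still holding the post there, because a spring pulls the arm back. Do not shift the rider or disturb the panel, the other tools and the rest of the clutter.

Things in the scene. Friction and masses are not known exactly. Their poses are not given: they have to be found in the camera images.
- gauge: Grey marking gauge, bolted down; origin on the table right under its sleeve's mouth. The sliding arm comes out along its -y (roughly to the robot's right); +x points away from the robot. Sleeve 40 wide, z 80 to 120 mm, y 0 to +200 mm, on a foot 120 x 200 x 14 mm. Steel scale beside the arm: x 34 to 60, y +22 to -222, top at z 96 mm, ticks each 10 mm.
- boom (a joint): How far the gauge's sliding arm (24 mm square steel tube, top at z 112 mm) is drawn out, in m: 0 = fully in and locked, 0.165 = end stop. While locked it cannot be drawn out (1 mm play). Once unlocked a spring of about 2 N (fully in) to 5 N (far out) pulls it back in, plus about 1 N of friction; let go, it runs home.
- rider (a joint): Position of the rider on the scale, in m; the pointer is exactly over the rider when joint boom equals this value. Set somewhere from 0.07 to 0.13. It is stiff (10 N) and must stay where it is set.
- lock_button (a joint): Travel of the lock button, in m: 0 = up (locked), 0.008 = fully down. It needs about 4 N and stays down when let go; the arm is free from about 0.005 on, but press it fully.
- button_top (a point): Centre of the top face of the lock button, a dark steel disc button 24 mm across on top of the sleeve, 50 mm behind the sleeve's mouth; stands 9 mm proud of its ring when up. Pressed straight down.
- post (a point): Half-way up the black upright round post on the sliding arm by which it is pulled: 20 mm diameter, 58 mm tall (this point is 29 mm under its top and 29 mm above the tube). It moves with the arm. The socket is 85 mm farther out along the arm, the button 100 mm back when the arm is in.
- socket (a point): Centre of the mouth (top face, z 120 mm) of the vertical through-hole in the dark 50 x 50 x 36 mm block at the end of the sliding arm. Hole diameter 18 mm. Moves with the arm.
- pointer (a point): 5 mm short of the tip, on the centre line of the thin dark pointer blade (4 mm wide, 40 mm long) that sticks out sideways from the arm over the scale. Axes as the gauge's.
- rider_mark (a point): Top centre of the small brass rider (10 mm wide along the scale) that straddles the scale; the pointer passes 7 mm above it. Axes as the gauge's.
- rack: Wooden tool rack, fixed: 50 x 176 mm, top at 80 mm. Origin under its centre; its y runs along the row of three 18 mm holes, which are 58 mm apart. The scriber, a flat brush and a flat scraper stand in the holes in any order.
- scriber_grip (a point): Where the scriber is best held: the middle of its round wooden handle (18 mm diameter, 54 mm long, plain end up), 28 mm under its top and 34 mm above the underside of its collar. The scriber stands upright; total length 128 mm, mass about 90 g.
- scriber_collar (a point): Centre of the underside of the scriber's steel collar (28 mm diameter, 6 mm thick, just under the handle), which rests on the rack's top and, when seated, on the socket's top. Below it are 68 mm of round steel shank, 14 mm diameter, the last 14 mm tapering to the point.
- panel: Wood panel with a painted blue-green top, 170 x 210 x 32 mm, lying loose on the table where the arm comes out; origin under its centre. A seated scriber's point passes 20 mm above it. To be left alone.
- brush: Flat brush standing in the rack, bristles up, top 58 mm above the rack's top; origin at its lower end. Leave alone.
- scraper: Flat steel scraper standing in the rack, blade up (36 mm wide), top 67 mm above the rack's top; origin at its lower end. Leave alone.
- steel_cup: Small steel cup, 64 mm across, 60 mm tall, on the table. Leave alone.
- wax_block: Green block 50 x 40 x 30 mm on the table. Leave alone.
- wax_block2: Blue block 40 x 34 x 26 mm on the table. Leave alone.
- putty_knife: Flat palette tool with a wooden handle, 180 mm long, lying near the panel. Leave alone.
- jar: Glass jar, 66 mm across, 100 mm tall, near the back end of the gauge. Leave alone.
Things that resemble listed ones, but are neither listed nor needed, are in the scene too. Leave any purple look-alike of the part that bears scriber_grip alone.

How it is judged:
By the outcome, as a careful person would: the job done as asked, in the order asked, and still so for the second after the job is handed in, while the arm keeps its last pose, push and grip.
It also fails if it takes over 67 s, if anything falls off the work surface, if the arm or the gripper's body presses on something with over 40 N, if the wrist force passes 120 N, or if a joint passes its speed limit or range.

ROBOT

A 6-joint arm with a two-finger parallel gripper is mounted at the origin on the work surface. World frame = base frame: x ahead of the robot, y to its left, z up, the work surface at z = 0. Lengths are in m, angles in degrees, forces in N, time in s.
With the tool pointing down it reaches from about 0.3 to 0.85 m from the base axis. Payload 5.4 kg.
Tool frame: the origin (TCP) lies midway between the tips of the shut fingers; the grasp point (between the pads) lies r.grip_depth behind it (r.grip_depth is the distance from the TCP to the grasp point, in m); z points along the fingers, y is the line along which they close (so a half turn about z gives the same grasp; the last joint's range is limited). The gripper opens to 85 mm and grips with 20 to 120 N. Pads are 22 mm wide; open, the fingers measure 114 mm over their backs; the gripper's body (76 mm by 85 mm) begins 54 mm behind the grasp point. The pads swing forward as they close: fully open they stand 13 mm farther back than shut.
Start: joints at [60.842, 9.076, 91.501, -0, 79.423, -12.038], TCP at [0.169, 0.55, 0.231] pointing down, gripper open.
Joint ranges: [-166.64, 166.64], [-54.1, 131.32], [10.49, 154.53], [-73.88, 253.88], [9.74, 151.15], [-171.62, 171.62]. Speed limits (degrees/s): [147.25, 147.25, 180, 180, 180, 180].

INTERFACE

Orientations are given as [roll, pitch, yaw] about the fixed x, y, z axes, in that order (R = Rz(yaw) Ry(pitch) Rx(roll)).
In Python, from bench import r, viewer, order gives the robot as it stands. The module is installed in compiled form; this text tells all that it offers.
- The arm moves only by the tool send_rows, never from a script. Its argument "increments" is a list of rows, each an object with "xyz": the shift along the tool's x, y, z each as a share of 1 m, from -1 to 1, a list of three; "twist": the turn, a rotation vector about the tool's x, y, z each as a share of 120 degrees, from -1 to 1, a list of three; "gripper": the opening, from 0 (shut) to 1 (fully open). In form: [{"xyz": [x, y, z], "twist": [ax, ay, az], "gripper": gripper}, ...]. A call has 1 to 20 rows; each row is the pose to reach, as a shift and turn from the pose commanded when the call began, along the tool's axes at that moment; what a row does not reach only later rows make up. A row lasts 1/12 s, in which the tool goes at most 41.7 mm and 7.16 degrees, less where a joint would pass 70% of its speed; a pose out of reach is approached as far as the arm can. A call with a number of a shift or a turn outside -1 to 1 is refused whole. A call with a gripper value outside its range is refused whole. The fingers move at their own pace and stop on an object; the grip force is fixed at half the most. Time passes only in rows, so rows that repeat a pose let the fingers close. It gives the time, the measured TCP pose, the force, the opening and the grip force at its end, in the units of the state.
- r.get_state(): the state, without advancing time (a new reading comes with each control period).
- viewer.read_camera(name): name is "scene" or "top" or "wrist"; returns (picture, depth): 384x512x3 uint8, red, green, blue; 384x512 float32, m along the optical axis (not along the pixel's ray), 0 where there is no reading.
- viewer.camera_info(name): a dict with "fx", "fy", "cx", "cy" (pixels), "eye" and "rotation" of the camera in the world. Camera axes: x right, y up, looking along -z (the intrinsics and any distortion apply to the point x, -y, -z); pixel columns grow to the right and rows downward; lengths in m; the calibration is good to about 2 mm. A picture is of the moment at which its call begins: read the wrist's pose just before it. camera_info takes no time and is no camera call; for the wrist camera it gives the pose at the moment of the call.
- order.sign_off(): hands the job in; it is judged then, once.
Trained networks look in the newest picture that a camera, given by its name, has taken for a name from the list of things; names that differ only in an ending like _2 or _b are one class to them, and where a whole thing is asked for, a point or a joint stands for the part that bears it (a point fixed in the world has none). Each returns a list of dicts, best first, with "p" (0 to 1); they miss things now and then, are a little off and sometimes report something else, mostly with a low value. They report only what shows in the picture. A call takes as long as a camera call. They do not tell look-alikes from the thing itself.
- viewer.outline_of(camera, query): "region" (384x512 bool, what is visible of it) and "uv" ([column, row] in pixels, amid what is visible of it).
- viewer.spot_point(camera, query): "uv" ([column, row] in pixels: a listed point, or the origin of a listed thing).
The state is a dict: "time_s": time; "joint_pos": joint angles; "joint_velocities": joint speeds; "joint_torque": joint torques, N m; "tcp_pos": TCP position; "orientation": TCP orientation; "ft_force": force on the tool from outside, world axes, zero at the start; "moment": the same for the moment, N m; "opening": opening from 0.0 (shut) to 1.0 (fully open); "gripper_force": force on a finger pad.
Only numpy, scipy, OpenCV 4.12 (cv2) and the standard library are available. Lean on these libraries where they do the work, as an engineer would, in place of code of your own. Each camera call takes 0.05 s, during which the arm holds its last target. There are 200 camera calls.

## Working session

There is one attempt and no reset: what is moved stays moved. The work goes in short steps, Python scripts to look and compute and a tool call to move; the robot and the scene stay as the last step left them, time stands still between calls to the robot, and variables do not carry over. Pictures are saved under pics/ and viewed, at most 10 in all, crops included, and the job is handed in when it is done.

Besides the shell and the picture viewer there is one more tool, called after "Call:" by a JSON object that holds its "fn" and its "kwargs", one argument or row to a line. send_rows: Moves the arm, as the interface text tells. Its arguments: {"type":"object","properties":{"increments":{"type":"array","items":{"type":"object","properties":{"xyz":{"type":"array","items":{"type":"number","minimum":-1,"maximum":1}},"twist":{"type":"array","items":{"type":"number","minimum":-1,"maximum":1}},"gripper":{"type":"number"}}}}},"required":["increments"]}

```bash
mkdir -p pics; cat > h.py <<'E'
import numpy as np, cv2
from bench import r, viewer, order
def cam(n):
    i=viewer.camera_info(n); return i
def pix2w(n,uv,z=None,depth=None,info=None):
    i=info or cam(n); R=np.array(i["rotation"]).reshape(3,3); e=np.array(i["eye"])
    d=R@np.array([(uv[0]-i["cx"])/i["fx"],-(uv[1]-i["cy"])/i["fy"],-1.])
    t=(z-e[2])/d[2] if z is not None else depth
    return e+t*d
def save(n,im): cv2.imwrite("pics/"+n,im[...,::-1])
E
python3 - <<'E'
from h import *
np.set_printoptions(precision=4,suppress=True)
s=r.get_state(); print(s, r.grip_depth)
ims=[]
for n in ("top","scene"):
    p,d=viewer.read_camera(n); i=cam(n); print(n,i); ims.append(p)
    np.save(n+"_d.npy",d)
    save(n+"0.png",cv2.resize(p,(800,600)))
    for q in ["gauge","button_top","post","socket","pointer","rider_mark","scriber_grip","scriber_collar","rack","brush","scraper","panel"]:
        for o in viewer.spot_point(n,q)[:3]:
            u,v=o["uv"]; dd=d[int(np.clip(round(v),0,383)),int(np.clip(round(u),0,511))]
            print(n,q,round(o["p"],2),np.round(o["uv"],1),pix2w(n,o["uv"],depth=dd,info=i))
E
```

```text
{'time_s': 0.0, 'joint_pos': array([ 60.841 ,   9.1113,  91.5728,   0.0017,  79.4232, -12.0379]), 'joint_velocities': array([ 0.0058,  0.0207, -0.0673,  0.0647, -0.0314,  0.014 ]), 'joint_torque': array([ -0.0015, -39.5998, -33.1426,  -0.0004,   0.0084,  -0.    ]), 'tcp_pos': array([0.169 , 0.549 , 0.2303]), 'orientation': array([-179.8954,   -0.024 ,  162.8786]), 'ft_force': array([-0.3729, -0.6576, -0.9867]), 'moment': array([ 0.023 , -0.0324,  0.0209]), 'gripper_force': 0.0, 'opening': 0.9988072912901508} 0.0187
top {'fx': 406.93039335925897, 'fy': 406.93039335925897, 'cx': 255.20731184892833, 'cy': 186.07120407410738, 'eye': array([0.2832, 0.0091, 1.3197]), 'rotation': array([ 13.668 ,  -0.1123, -92.7239])}Traceback (most recent call last):
  File "<stdin>", line 12, in <module>
  File "h.py", line 6, in pix2w
    i=info or cam(n); R=np.array(i["rotation"]).reshape(3,3); e=np.array(i["eye"])
                        ~~~~~~~~~~~~~~~~~~~~~~~~~~~~~~~^^^^^
ValueError: cannot reshape array of size 3 into shape (3,3)
```

```bash
sed -i 's/R=np.array(i\["rotation"\]).reshape(3,3)/R=Rot.from_euler("xyz",i["rotation"],degrees=True).as_matrix()/; 1a from scipy.spatial.transform import Rotation as Rot' h.py
python3 - <<'E'
from h import *
np.set_printoptions(precision=4,suppress=True)
for n in ("top","scene"):
    p,d=viewer.read_camera(n); i=cam(n); print(i["eye"],i["rotation"])
    save(n+"0.png",cv2.resize(p,(800,600)))
    for q in ["gauge","button_top","post","socket","pointer","rider_mark","scriber_grip","scriber_collar","rack","brush","scraper","panel"]:
        for o in viewer.spot_point(n,q)[:3]:
            u,v=o["uv"]; dd=d[int(np.clip(round(v),0,383)),int(np.clip(round(u),0,511))]
            print(n,q,round(o["p"],2),np.round(o["uv"],1),pix2w(n,o["uv"],depth=dd,info=i))
E
```

```text
[0.2832 0.0091 1.3197] [ 13.668   -0.1123 -92.7239]
top gauge 0.66 [233.2 186.7] [ 0.6053  0.0648 -0.0012]
top gauge 0.45 [246.3 171.3] [0.6074 0.0175 0.1729]
top button_top 0.56 [213.1 173.5] [0.6167 0.1185 0.1321]
top post 0.76 [246.7 175.1] [0.5968 0.0169 0.1693]
top socket 0.74 [275.5 178.6] [ 0.6258 -0.0778  0.0018]
top socket 0.44 [376.3 214.8] [ 0.4846 -0.3944  0.022 ]
top pointer 0.89 [234.  163.2] [0.6567 0.0555 0.0977]
top rider_mark 0.36 [258.7 161.2] [ 0.6599 -0.0222  0.0968]
top scriber_grip 0.47 [260.7 230.4] [ 0.4362 -0.0164  0.1421]
top scriber_grip 0.44 [234.7 249.5] [ 0.3972  0.0672 -0.0011]
top scriber_collar 0.42 [234.3 243.1] [0.4045 0.0619 0.1296]
top rack 0.17 [361.8 244.8] [ 0.3899 -0.3338  0.0344]
top brush 0.42 [280.3 236.9] [ 0.4208 -0.0758  0.0879]
top scraper 0.66 [297.5 238.5] [ 0.4135 -0.1275  0.0874]
top scraper 0.2 [245.1 176.1] [0.5963 0.0218 0.1608]
top panel 0.8 [306.4 169.5] [ 0.6433 -0.1788  0.0346]
top panel 0.17 [245.1 175.2] [0.5964 0.0216 0.1702]
[ 1.3526 -0.6005  0.8361] [53.7289  0.0976 53.6029]
scene gauge 0.76 [280.4 217.1] [0.6115 0.066  0.0034]
scene button_top 0.4 [294.6 181.2] [0.6193 0.1111 0.1356]
scene post 0.77 [272.  186.6] [0.6162 0.0203 0.1512]
scene socket 0.56 [245.9 200.7] [ 0.5931 -0.0621  0.1201]
scene pointer 0.93 [288.8 198.8] [0.6378 0.0738 0.0932]
scene pointer 0.6 [297.  181.6] [0.6242 0.1171 0.1343]
scene rider_mark 0.47 [265.6 214.2] [ 0.6569 -0.0351  0.0959]
scene scriber_grip 0.66 [229.2 174.1] [ 0.4423 -0.0224  0.1212]
scene scriber_grip 0.43 [246.5 166.2] [0.4137 0.0696 0.1031]
scene scriber_collar 0.57 [229.7 183.6] [ 0.4491 -0.0263  0.0877]
scene scriber_collar 0.56 [248.4 174.2] [0.4236 0.0705 0.074 ]
scene brush 0.66 [215.5 200.7] [ 0.4314 -0.0759  0.0265]
scene scraper 0.71 [200.1 204. ] [ 0.4264 -0.1334  0.0357]
scene panel 0.9 [221.7 256.6] [ 0.6738 -0.2067  0.034 ]
scene panel 0.49 [214.9 201.1] [ 0.431  -0.0782  0.0255]
```

View pics/top0.png

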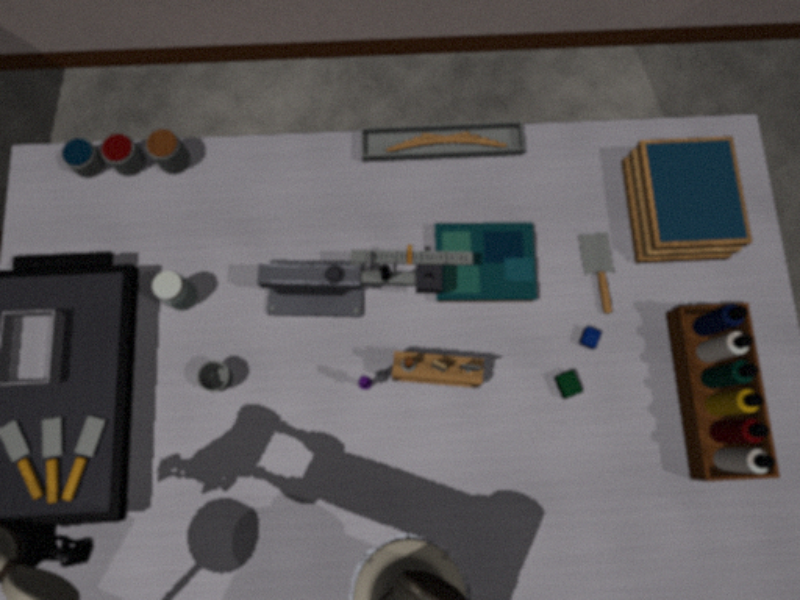

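View pics/scene0.png

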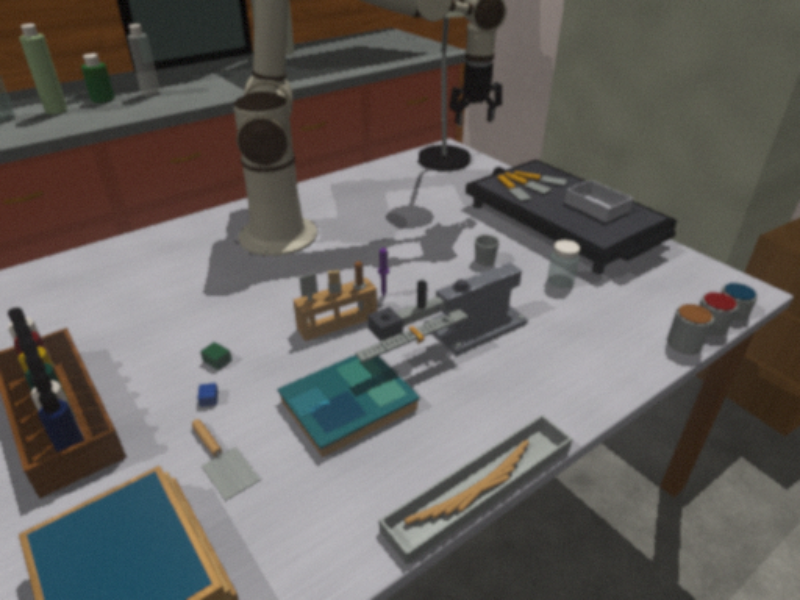

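```bash
cat >> h.py <<'E'
def to(x,y,z,yaw):
    s=r.get_state(); R=Rot.from_euler("xyz",s["orientation"],degrees=True)
    d=R.inv().apply(np.array([x,y,z])-s["tcp_pos"])
    w=(R.inv()*Rot.from_euler("xyz",[180,0,yaw],degrees=True)).as_rotvec(degrees=True)/120
    print("xyz",np.round(d,4),"twist",np.round(w,4),"| tcp",np.round(s["tcp_pos"],4),np.round(s["orientation"],2),"F",np.round(s["ft_force"],1),"op",round(s["opening"],3),"g",round(s["gripper_force"],1),"t",round(s["time_s"],2))
E
python3 - <<'E'
from h import *
to(0.47,0,0.36,90)
i=cam("wrist");s=r.get_state();print(i)
R=Rot.from_euler("xyz",s["orientation"],degrees=True)
print(R.inv().apply(np.array(i["eye"])-s["tcp_pos"]),(R.inv()*Rot.from_euler("xyz",i["rotation"],degrees=True)).as_matrix())
E
```

```text
xyz [-0.4491 -0.4366 -0.1287] twist [-0.      0.      0.6073] | tcp [0.1693 0.5495 0.2313] [-180.      0.    162.88] F [ 0.4  0.2 -0. ] op 0.997 g 0.0 t 1.4
{'fx': 280.99472129656925, 'fy': 280.99472129656925, 'cx': 254.14675799770032, 'cy': 191.56583276606077, 'eye': array([0.09411587, 0.57222641, 0.37389766]), 'rotation': array([-1.79101535e+01,  3.83224259e-03,  7.28144463e+01])}
[ 0.07854479 -0.00041483 -0.142614  ] [[-1.12257712e-03  9.51541772e-01  3.07517472e-01]
 [ 9.99999369e-01  1.05633562e-03  3.81861040e-04]
 [ 3.85150715e-05  3.07517706e-01 -9.51542358e-01]]
```

Call:
{"fn": "send_rows", "kwargs": {
  "increments": [
    {"xyz":[-0.449,-0.437,-0.129],"twist":[0,0,0.607],"gripper":1},
    {"xyz":[-0.449,-0.437,-0.129],"twist":[0,0,0.607],"gripper":1},
    {"xyz":[-0.449,-0.437,-0.129],"twist":[0,0,0.607],"gripper":1},
    {"xyz":[-0.449,-0.437,-0.129],"twist":[0,0,0.607],"gripper":1},
    {"xyz":[-0.449,-0.437,-0.129],"twist":[0,0,0.607],"gripper":1},
    {"xyz":[-0.449,-0.437,-0.129],"twist":[0,0,0.607],"gripper":1},
    {"xyz":[-0.449,-0.437,-0.129],"twist":[0,0,0.607],"gripper":1},
    {"xyz":[-0.449,-0.437,-0.129],"twist":[0,0,0.607],"gripper":1},
    {"xyz":[-0.449,-0.437,-0.129],"twist":[0,0,0.607],"gripper":1},
    {"xyz":[-0.449,-0.437,-0.129],"twist":[0,0,0.607],"gripper":1},
    {"xyz":[-0.449,-0.437,-0.129],"twist":[0,0,0.607],"gripper":1},
    {"xyz":[-0.449,-0.437,-0.129],"twist":[0,0,0.607],"gripper":1},
    {"xyz":[-0.449,-0.437,-0.129],"twist":[0,0,0.607],"gripper":1},
    {"xyz":[-0.449,-0.437,-0.129],"twist":[0,0,0.607],"gripper":1},
    {"xyz":[-0.449,-0.437,-0.129],"twist":[0,0,0.607],"gripper":1},
    {"xyz":[-0.449,-0.437,-0.129],"twist":[0,0,0.607],"gripper":1},
    {"xyz":[-0.449,-0.437,-0.129],"twist":[0,0,0.607],"gripper":1},
    {"xyz":[-0.449,-0.437,-0.129],"twist":[0,0,0.607],"gripper":1},
    {"xyz":[-0.449,-0.437,-0.129],"twist":[0,0,0.607],"gripper":1},
    {"xyz":[-0.449,-0.437,-0.129],"twist":[0,0,0.607],"gripper":1}
  ]
}}

```text
time_s: 3.07
tcp_pos: [0.4691, 0.0012, 0.3601]
orientation: [-180.0, -0.0, 90.2]
ft_force: [0.3, 0.2, -0.8]
opening: 1.0
gripper_force: 0.0
```

```bash
cat > look.py <<'E'
from h import *
import sys
np.set_printoptions(precision=4,suppress=True)
Z=dict(button_top=.133,post=.141,socket=.12,pointer=.103,rider_mark=.0975,scriber_grip=.114,scriber_collar=.08,gauge=0.,rack=0.,brush=None,scraper=None)
name=sys.argv[1]; qs=sys.argv[2].split(",")
i=cam("wrist"); p,d=viewer.read_camera("wrist"); save(name+".png",cv2.resize(p,(800,600))); np.save("last_d.npy",d)
for q in qs:
    for o in viewer.spot_point("wrist",q)[:3]:
        u,v=o["uv"]; dd=d[int(np.clip(round(v),0,383)),int(np.clip(round(u),0,511))]
        print(q,round(o["p"],2),np.round(o["uv"],1),"depth",pix2w("wrist",o["uv"],depth=dd,info=i),"" if Z.get(q) is None else pix2w("wrist",o["uv"],z=Z[q],info=i))
E
python3 look.py w1 button_top,post,socket,pointer,rider_mark,scriber_grip,scriber_collar,gauge,rack,brush,scraper
```

```text
button_top 0.8 [372.6  68.4] depth [0.6124 0.1172 0.1332] [0.6124 0.1172 0.133 ]
post 0.32 [323.8 336.7] depth [ 0.6259 -0.423   0.0031] [ 0.5826 -0.2844  0.141 ]
socket 0.86 [345.2 207.1] depth [ 0.608  -0.0742  0.1025] [ 0.6019 -0.0675  0.12  ]
pointer 0.76 [388.1 129. ] depth [0.6523 0.0432 0.1107] [0.6559 0.0425 0.103 ]
rider_mark 0.73 [376.5 180. ] depth [ 0.6511 -0.0321  0.0999] [ 0.6522 -0.0328  0.0975]
scriber_grip 0.74 [231.6 175. ] depth [ 0.4392 -0.0143  0.1405] [ 0.437  -0.0211  0.114 ]
scriber_collar 0.78 [194.3  55.3] depth [0.3762 0.1467 0.0232] [0.3871 0.1387 0.08  ]
scriber_collar 0.61 [227.5 168.7] depth [ 0.4323 -0.0099  0.1227] [ 0.4282 -0.0199  0.08  ]
scriber_collar 0.39 [230.6 190.7] depth [ 0.4321 -0.0553  0.0806] [ 0.4321 -0.0555  0.08  ]
gauge 0.74 [331.9 108.6] depth [0.6024 0.0672 0.0005] [0.6025 0.0672 0.    ]
rack 0.95 [230.4 188.2] depth [ 0.432  -0.0508  0.0817] [ 0.4248 -0.0761  0.    ]
rack 0.61 [228.2 218.5] depth [ 0.427  -0.103   0.0801] [ 0.4191 -0.1376  0.    ]
brush 0.62 [227.9 188.8] depth [ 0.4278 -0.0527  0.0789] 
brush 0.47 [232.3 167.6] depth [ 0.4385 -0.0098  0.1164] 
scraper 0.79 [229. 220.] depth [ 0.4284 -0.1052  0.0811]
```

View pics/w1.png

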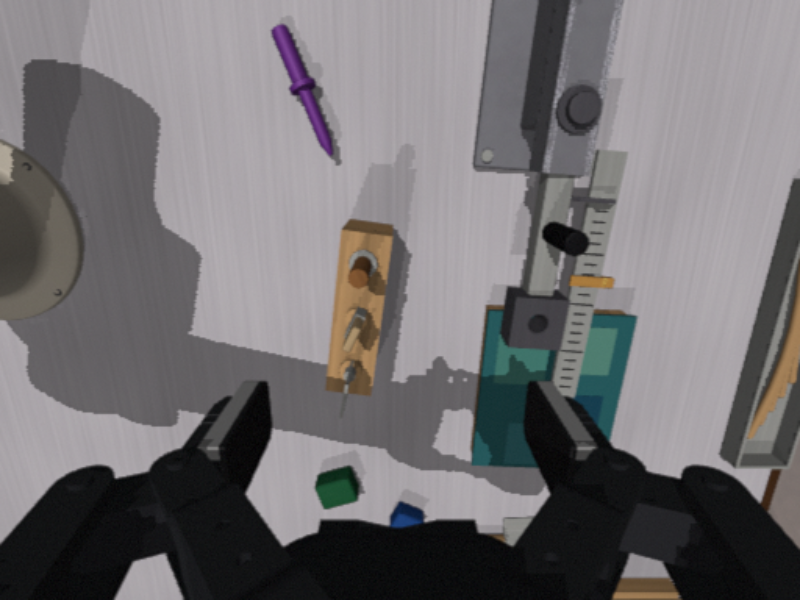

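```bash
cat >> h.py <<'E'
def cloud(n):
    i=cam(n); p,d=viewer.read_camera(n)
    v,u=np.mgrid[:384,:512]; R=Rot.from_euler("xyz",i["rotation"],degrees=True).as_matrix()
    c=np.stack([(u-i["cx"])/i["fx"],-(v-i["cy"])/i["fy"],-np.ones_like(d)],-1)*d[...,None]
    return p,c@R.T+i["eye"]
def seg(P,x0,x1,y0,y1,z0,z1):
    m=(P[...,0]>x0)&(P[...,0]<x1)&(P[...,1]>y0)&(P[...,1]<y1)&(P[...,2]>z0)&(P[...,2]<z1)
    q=P[m]
    if len(q)<3: return len(q)
    b=cv2.minAreaRect(q[:,:2].astype(np.float32)*1000)
    return len(q),"mean",np.round(q.mean(0),4),"medz",round(float(np.median(q[:,2])),4),"rect(mm)",[np.round(k,1) for k in b]
E
python3 - <<'E'
from h import *
np.set_printoptions(precision=4,suppress=True)
p,P=cloud("wrist"); np.save("P.npy",P)
print("handle top",seg(P,.41,.47,-.05,.02,.134,.15))
print("collar",seg(P,.41,.47,-.05,.02,.0835,.09))
print("rack top",seg(P,.38,.48,-.2,.06,.074,.083))
print("scr/brush high",seg(P,.38,.48,-.2,-.05,.12,.16))
print("block",seg(P,.57,.64,-.12,-.03,.115,.125))
print("post",seg(P,.56,.65,-.02,.06,.16,.18))
print("button",seg(P,.58,.65,.08,.14,.1285,.145))
print("sleeve",seg(P,.55,.67,.05,.3,.117,.124))
print("scale",seg(P,.62,.69,-.2,.05,.09,.0985))
print("tube",seg(P,.57,.64,-.04,.07,.108,.114))
print("rider",seg(P,.62,.69,-.1,.05,.0985,.102))
E
```

```text
handle top (138, 'mean', array([ 0.4361, -0.0177,  0.1395]), 'medz', 0.1397, 'rect(mm)', [array([436.2, -17.7]), array([16.6, 16.2]), np.float64(89.4)])
collar (111, 'mean', array([ 0.4372, -0.0137,  0.0859]), 'medz', 0.0859, 'rect(mm)', [array([436.9, -16. ]), array([22. , 27.2]), np.float64(66.8)])
rack top (2471, 'mean', array([ 0.4291, -0.0702,  0.08  ]), 'medz', 0.08, 'rect(mm)', [array([428. , -76.1]), array([176.3,  50. ]), np.float64(82.3)])
scr/brush high (194, 'mean', array([ 0.4259, -0.0934,  0.1378]), 'medz', 0.1378, 'rect(mm)', [array([ 421.3, -106.3]), array([88.2, 12.6]), np.float64(77.7)])
block (1068, 'mean', array([ 0.6005, -0.0664,  0.1199]), 'medz', 0.12, 'rect(mm)', [array([600.8, -67.3]), array([50.5, 50.4]), np.float64(86.0)])
post (250, 'mean', array([0.6052, 0.018 , 0.169 ]), 'medz', 0.1698, 'rect(mm)', [array([606.3,  17.6]), array([19.3, 18.4]), np.float64(41.4)])
button (346, 'mean', array([0.6126, 0.1168, 0.1337]), 'medz', 0.1339, 'rect(mm)', [array([613.2, 116.9]), array([22.6, 22.8]), np.float64(9.3)])
sleeve (2983, 'mean', array([0.6142, 0.1358, 0.1201]), 'medz', 0.1201, 'rect(mm)', [array([614.5, 129.7]), array([125.5,  41. ]), np.float64(85.8)])
scale (2060, 'mean', array([ 0.6496, -0.048 ,  0.0961]), 'medz', 0.0962, 'rect(mm)', [array([645.3, -52.3]), array([208.2,  49.3]), np.float64(81.3)])
tube (1188, 'mean', array([0.6062, 0.0171, 0.1118]), 'medz', 0.1119, 'rect(mm)', [array([615.3,  14.5]), array([ 49.4, 108.8]), np.float64(0.2)])
rider (192, 'mean', array([ 0.6533, -0.0319,  0.1002]), 'medz', 0.1001, 'rect(mm)', [array([651.9, -33.3]), array([51.9, 38. ]), np.float64(49.2)])
```

```bash
python3 -c "
from h import *
to(.4362,-.0178,.17,86.1);to(.4362,-.0178,.095,86.1)"
```

```text
xyz [-0.0174 -0.0335  0.1903] twist [-0.     -0.      0.0328] | tcp [ 4.697e-01 -3.000e-04  3.603e-01] [-180.     -0.     90.04] F [-0.3  0.  -0.4] op 0.997 g 0.0 t 3.72
xyz [-0.0174 -0.0335  0.2653] twist [-0.     -0.      0.0328] | tcp [ 4.697e-01 -3.000e-04  3.603e-01] [-180.     -0.     90.04] F [-0.3  0.  -0.4] op 0.997 g 0.0 t 3.72
```

Call:
{"fn": "send_rows", "kwargs": {
  "increments": [
    {"xyz":[-0.0174,-0.0335,0.19],"twist":[0,0,0.0328],"gripper":1},
    {"xyz":[-0.0174,-0.0335,0.19],"twist":[0,0,0.0328],"gripper":1},
    {"xyz":[-0.0174,-0.0335,0.19],"twist":[0,0,0.0328],"gripper":1},
    {"xyz":[-0.0174,-0.0335,0.19],"twist":[0,0,0.0328],"gripper":1},
    {"xyz":[-0.0174,-0.0335,0.19],"twist":[0,0,0.0328],"gripper":1},
    {"xyz":[-0.0174,-0.0335,0.19],"twist":[0,0,0.0328],"gripper":1},
    {"xyz":[-0.0174,-0.0335,0.21],"twist":[0,0,0.0328],"gripper":1},
    {"xyz":[-0.0174,-0.0335,0.23],"twist":[0,0,0.0328],"gripper":1},
    {"xyz":[-0.0174,-0.0335,0.25],"twist":[0,0,0.0328],"gripper":1},
    {"xyz":[-0.0174,-0.0335,0.265],"twist":[0,0,0.0328],"gripper":1},
    {"xyz":[-0.0174,-0.0335,0.265],"twist":[0,0,0.0328],"gripper":1},
    {"xyz":[-0.0174,-0.0335,0.265],"twist":[0,0,0.0328],"gripper":1}
  ]
}}

```text
time_s: 4.72
tcp_pos: [0.4373, -0.0179, 0.0966]
orientation: [179.9, 0.0, 86.1]
ft_force: [0.2, -0.8, 0.1]
opening: 0.997
gripper_force: 0.0
```

```bash
python3 - <<'E'
from h import *
to(.4362,-.0178,.095,86.1)
p,P=cloud("wrist"); save("w2.png",p[100:384,100:420])
print(seg(P,.41,.47,-.05,.02,.10,.15))
E
```

```text
xyz [ 0.     -0.0011  0.0016] twist [0.0005 0.0001 0.0001] | tcp [ 0.4373 -0.0179  0.0966] [1.7994e+02 1.0000e-02 8.6110e+01] F [ 0.2 -0.8  0.1] op 0.997 g 0.0 t 4.72
(2590, 'mean', array([ 0.4357, -0.0143,  0.1297]), 'medz', 0.1355, 'rect(mm)', [array([435.3, -18. ]), array([17.6, 18. ]), np.float64(22.5)])
```

View pics/w2.png

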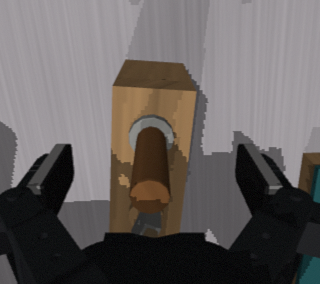

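The crop shows the brown scriber handle (152,170) and its steel collar (150,132) centred between the open fingers. The possible mistakes are purple (lying at 300,85 in w1), brush (352,330) and scraper (347,380). This is the right one, so I'm closing.

Call:
{"fn": "send_rows", "kwargs": {
  "increments": [
    {"xyz":[0,-0.0015,0.0015],"twist":[0,0,0],"gripper":0},
    {"xyz":[0,-0.0015,0.0015],"twist":[0,0,0],"gripper":0},
    {"xyz":[0,-0.0015,0.0015],"twist":[0,0,0],"gripper":0},
    {"xyz":[0,-0.0015,0.0015],"twist":[0,0,0],"gripper":0},
    {"xyz":[0,-0.0015,0.0015],"twist":[0,0,0],"gripper":0},
    {"xyz":[0,-0.0015,0.0015],"twist":[0,0,0],"gripper":0},
    {"xyz":[0,-0.0015,0.0015],"twist":[0,0,0],"gripper":0},
    {"xyz":[0,-0.0015,0.0015],"twist":[0,0,0],"gripper":0},
    {"xyz":[0,-0.0015,0.0015],"twist":[0,0,0],"gripper":0},
    {"xyz":[0,-0.0015,0.0015],"twist":[0,0,0],"gripper":0},
    {"xyz":[0,-0.0015,0.0015],"twist":[0,0,0],"gripper":0},
    {"xyz":[0,-0.0015,0.0015],"twist":[0,0,0],"gripper":0}
  ]
}}

```text
time_s: 5.77
tcp_pos: [0.4351, -0.0177, 0.0942]
orientation: [180.0, 0.0, 86.1]
ft_force: [-0.4, 0.3, 4.4]
opening: 0.196
gripper_force: 58.4
```

```bash
python3 -c "
from h import *
to(.4362,-.0178,.30,86.1)"
```

```text
xyz [-0.      0.0013 -0.2058] twist [0.0003 0.0001 0.    ] | tcp [ 0.4351 -0.0177  0.0942] [1.7996e+02 1.0000e-02 8.6100e+01] F [-0.4  0.3  4.4] op 0.196 g 58.4 t 5.77
```

Call:
{"fn": "send_rows", "kwargs": {
  "increments": [
    {"xyz":[0,0,-0.01],"twist":[0,0,0],"gripper":0},
    {"xyz":[0,0,-0.03],"twist":[0,0,0],"gripper":0},
    {"xyz":[0,0,-0.055],"twist":[0,0,0],"gripper":0},
    {"xyz":[0,0,-0.085],"twist":[0,0,0],"gripper":0},
    {"xyz":[0,0,-0.11],"twist":[0,0,0],"gripper":0},
    {"xyz":[0,0,-0.13],"twist":[0,0,0],"gripper":0},
    {"xyz":[-0.004,0.017,-0.145],"twist":[0,0,0],"gripper":0},
    {"xyz":[-0.01,0.045,-0.15],"twist":[0,0,0],"gripper":0},
    {"xyz":[-0.018,0.08,-0.15],"twist":[0,0,0],"gripper":0},
    {"xyz":[-0.026,0.115,-0.15],"twist":[0,0,0],"gripper":0},
    {"xyz":[-0.033,0.145,-0.15],"twist":[0,0,0],"gripper":0},
    {"xyz":[-0.0382,0.1687,-0.15],"twist":[0,0,0],"gripper":0},
    {"xyz":[-0.0382,0.1687,-0.15],"twist":[0,0,0],"gripper":0},
    {"xyz":[-0.0382,0.1687,-0.15],"twist":[0,0,0],"gripper":0}
  ]
}}

```text
time_s: 6.93
tcp_pos: [0.6003, -0.0673, 0.2428]
orientation: [-179.9, -0.0, 86.1]
ft_force: [0.0, 0.7, -0.9]
opening: 0.191
gripper_force: 59.3
```

```bash
python3 - <<'E'
from h import *
np.set_printoptions(precision=4,suppress=True)
to(.6008,-.0673,.24,86.1)
p,P=cloud("wrist"); save("w3.png",p)
t=r.get_state()["tcp_pos"]
for a,b in [(.04,.06),(.02,.04),(0,.02),(-.02,0),(-.04,-.02),(-.06,-.04),(-.08,-.06)]: print("near tool z",a,seg(P,t[0]-.03,t[0]+.03,t[1]-.03,t[1]+.03,t[2]+a,t[2]+b))
print("block",seg(P,.57,.64,-.12,-.03,.115,.125))
print("post",seg(P,.56,.65,-.02,.06,.16,.18))
for n in ("scene",):
    i=cam(n);p2,P2=cloud(n); save("s3.png",cv2.resize(p2[140:260,200:340],None,fx=4,fy=4,interpolation=cv2.INTER_CUBIC))
    for a in np.arange(-.09,.06,.02): print("scene",round(t[2]+a,3),seg(P2,t[0]-.03,t[0]+.03,t[1]-.03,t[1]+.03,t[2]+a,t[2]+a+.02))
E
```

```text
xyz [0.     0.0005 0.0028] twist [-0.0012 -0.0003 -0.    ] | tcp [ 0.6003 -0.0673  0.2428] [-179.86   -0.03   86.09] F [ 0.   0.7 -0.9] op 0.191 g 59.3 t 6.93
near tool z 0.04 (5100, 'mean', array([ 0.5982, -0.0614,  0.2922]), 'medz', 0.291, 'rect(mm)', [array([599.7, -66.5]), array([26.4, 61.7]), np.float64(86.2)])
near tool z 0.02 (2226, 'mean', array([ 0.6011, -0.0605,  0.274 ]), 'medz', 0.2743, 'rect(mm)', [array([599.9, -67.4]), array([24.2, 49.5]), np.float64(86.1)])
near tool z 0 (1300, 'mean', array([ 0.6011, -0.0597,  0.255 ]), 'medz', 0.2555, 'rect(mm)', [array([601.1, -61. ]), array([ 9.9, 43.7]), np.float64(85.5)])
near tool z -0.02 (653, 'mean', array([ 0.6011, -0.0593,  0.2351]), 'medz', 0.2345, 'rect(mm)', [array([600.9, -60.4]), array([12.8, 26.1]), np.float64(88.1)])
near tool z -0.04 (80, 'mean', array([ 0.601 , -0.0623,  0.2075]), 'medz', 0.2072, 'rect(mm)', [array([600.8, -62.8]), array([ 3.9, 11.8]), np.float64(86.7)])
near tool z -0.06 (177, 'mean', array([ 0.601 , -0.063 ,  0.1935]), 'medz', 0.1936, 'rect(mm)', [array([600.7, -64.8]), array([ 7.7, 14.1]), np.fl
[... 982 characters left out ...]
edz', 0.221, 'rect(mm)', [array([607.4, -68.2]), array([17.7, 10.4]), np.float64(66.1)])
scene 0.233 (54, 'mean', array([ 0.6046, -0.072 ,  0.2415]), 'medz', 0.2388, 'rect(mm)', [array([604.3, -72. ]), array([34.9, 22.1]), np.float64(39.1)])
scene 0.253 (79, 'mean', array([ 0.6107, -0.0718,  0.2633]), 'medz', 0.2629, 'rect(mm)', [array([606.4, -73.4]), array([42.1, 16.2]), np.float64(19.8)])
scene 0.273 (69, 'mean', array([ 0.6024, -0.0738,  0.2835]), 'medz', 0.2835, 'rect(mm)', [array([600.9, -68.3]), array([22.1, 47. ]), np.float64(87.6)])
scene 0.293 (61, 'mean', array([ 0.605 , -0.0758,  0.3039]), 'medz', 0.3038, 'rect(mm)', [array([599.2, -75.2]), array([55.5, 25.2]), np.float64(11.9)])
```

View pics/w3.png

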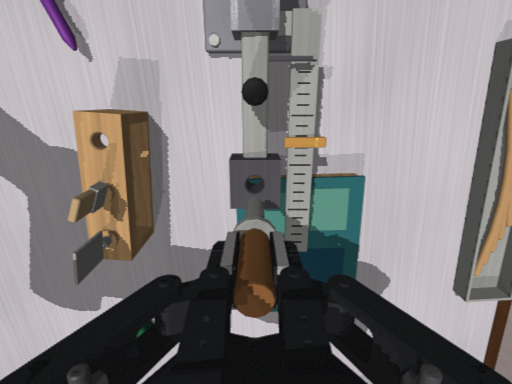

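View pics/s3.png

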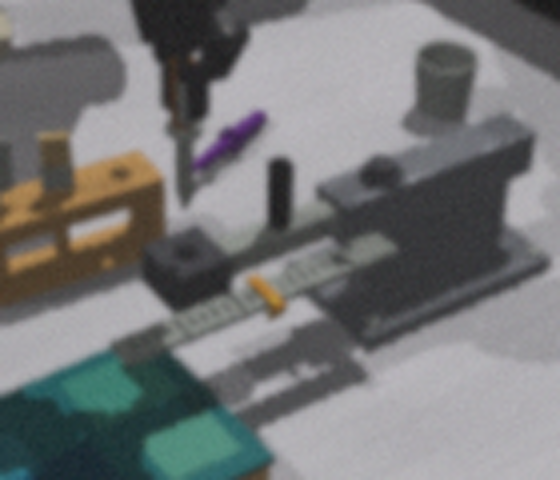

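w3 shows the shank (255,210) in line with the socket hole (255,184), and the rack hole (101,140) is empty. s3 shows the scriber vertical above the block. I'm lowering it now.

Call:
{"fn": "send_rows", "kwargs": {
  "increments": [
    {"xyz":[0,0.0005,0.02],"twist":[0,0,0],"gripper":0},
    {"xyz":[0,0.0005,0.04],"twist":[0,0,0],"gripper":0},
    {"xyz":[0,0.0005,0.05],"twist":[0,0,0],"gripper":0},
    {"xyz":[0,0.0005,0.057],"twist":[0,0,0],"gripper":0},
    {"xyz":[0,0.0005,0.064],"twist":[0,0,0],"gripper":0},
    {"xyz":[0,0.0005,0.071],"twist":[0,0,0],"gripper":0},
    {"xyz":[0,0.0005,0.078],"twist":[0,0,0],"gripper":0},
    {"xyz":[0,0.0005,0.084],"twist":[0,0,0],"gripper":0},
    {"xyz":[0,0.0005,0.09],"twist":[0,0,0],"gripper":0},
    {"xyz":[0,0.0005,0.09],"twist":[0,0,0],"gripper":0}
  ]
}}

```text
time_s: 7.87
tcp_pos: [0.6002, -0.067, 0.1523]
orientation: [-179.9, -0.0, 86.1]
ft_force: [-0.1, 0.4, -1.2]
opening: 0.196
gripper_force: 59.3
```

```bash
python3 - <<'E'
from h import *
np.set_printoptions(precision=4,suppress=True)
to(.6008,-.0673,.1342,86.1)
E
```

```text
xyz [-0.0002  0.0007  0.0181] twist [-0.0011 -0.0002  0.    ] | tcp [ 0.6002 -0.067   0.1523] [-179.87   -0.03   86.1 ] F [-0.1  0.4 -1.2] op 0.196 g 59.3 t 7.87
```

Call:
{"fn": "send_rows", "kwargs": {
  "increments": [
    {"xyz":[0,0,0.006],"twist":[0,0,0],"gripper":0},
    {"xyz":[0,0,0.011],"twist":[0,0,0],"gripper":0},
    {"xyz":[0,0,0.015],"twist":[0,0,0],"gripper":0},
    {"xyz":[0,0,0.0175],"twist":[0,0,0],"gripper":0},
    {"xyz":[0,0,0.0185],"twist":[0,0,0],"gripper":0},
    {"xyz":[0,0,0.0185],"twist":[0,0,0],"gripper":0}
  ]
}}

```text
time_s: 8.37
tcp_pos: [0.6008, -0.0672, 0.135]
orientation: [-180.0, -0.0, 86.1]
ft_force: [0.6, 0.4, -0.6]
opening: 0.192
gripper_force: 59.3
```

```bash
python3 - <<'E'
from h import *
np.set_printoptions(precision=4,suppress=True)
to(.6008,-.0673,.1342,86.1)
p,P=cloud("wrist"); save("w4.png",p)
t=r.get_state()["tcp_pos"]
print("collar",seg(P,.57,.63,-.1,-.03,.1225,.1285))
print("block",seg(P,.57,.64,-.12,-.03,.115,.122))
E
```

```text
xyz [-0.0001  0.      0.0008] twist [-0.0003 -0.0001  0.    ] | tcp [ 0.6008 -0.0672  0.135 ] [-179.97   -0.01   86.1 ] F [ 0.6  0.4 -0.6] op 0.192 g 59.3 t 8.37
collar (483, 'mean', array([ 0.6017, -0.0588,  0.1262]), 'medz', 0.1265, 'rect(mm)', [array([601.2, -60.5]), array([13.1, 25.4]), np.float64(86.3)])
block (2879, 'mean', array([ 0.6017, -0.0528,  0.1198]), 'medz', 0.12, 'rect(mm)', [array([601.5, -57.5]), array([31.2, 50.1]), np.float64(86.1)])
```

Call:
{"fn": "send_rows", "kwargs": {
  "increments": [
    {"xyz":[0,0,0.001],"twist":[0,0,0],"gripper":0},
    {"xyz":[0,0,0.0015],"twist":[0,0,0],"gripper":0},
    {"xyz":[0,0,0.0015],"twist":[0,0,0],"gripper":1},
    {"xyz":[0,0,0.0015],"twist":[0,0,0],"gripper":1},
    {"xyz":[0,0,0.0015],"twist":[0,0,0],"gripper":1},
    {"xyz":[0,0,0.0015],"twist":[0,0,0],"gripper":1},
    {"xyz":[0,0,0.0015],"twist":[0,0,0],"gripper":1},
    {"xyz":[0,0,0.0015],"twist":[0,0,0],"gripper":1},
    {"xyz":[0,0,0.0015],"twist":[0,0,0],"gripper":1},
    {"xyz":[0,0,0.0015],"twist":[0,0,0],"gripper":1},
    {"xyz":[0,0,-0.02],"twist":[0,0,0],"gripper":1},
    {"xyz":[0,0,-0.05],"twist":[0,0,0],"gripper":1},
    {"xyz":[0,0,-0.08],"twist":[0,0,0],"gripper":1},
    {"xyz":[0,0,-0.12],"twist":[0,0,0],"gripper":1},
    {"xyz":[0,0,-0.15],"twist":[0,0,0],"gripper":1},
    {"xyz":[0,0,-0.15],"twist":[0,0,0],"gripper":1},
    {"xyz":[0,0,-0.15],"twist":[0,0,0],"gripper":1}
  ]
}}

```text
time_s: 9.83
tcp_pos: [0.6022, -0.0676, 0.2882]
orientation: [179.7, 0.1, 86.1]
ft_force: [-0.3, -0.2, -0.3]
opening: 1.004
gripper_force: 0.0
```

```bash
python3 - <<'E'
from h import *
np.set_printoptions(precision=4,suppress=True)
p,P=cloud("wrist"); save("w5.png",p[50:384,100:420])
print("collar",seg(P,.57,.63,-.1,-.03,.1225,.1285))
print("top",seg(P,.57,.63,-.1,-.03,.17,.19))
print("block",seg(P,.57,.64,-.12,-.03,.115,.122))
print("post",seg(P,.56,.65,-.02,.06,.16,.18))
print("button",seg(P,.58,.65,.08,.14,.1285,.145))
to(.613,.117,.26,86.1);to(.613,.117,.16,86.1)
E
```

```text
collar (204, 'mean', array([ 0.6021, -0.0632,  0.1258]), 'medz', 0.1258, 'rect(mm)', [array([602.1, -65.6]), array([21.7, 27. ]), np.float64(86.6)])
top (300, 'mean', array([ 0.6018, -0.0669,  0.1791]), 'medz', 0.1797, 'rect(mm)', [array([601.9, -67.7]), array([16.8, 17.1]), np.float64(85.0)])
block (1268, 'mean', array([ 0.601 , -0.0629,  0.12  ]), 'medz', 0.12, 'rect(mm)', [array([601.1, -67.3]), array([50.2, 50. ]), np.float64(86.2)])
post (412, 'mean', array([0.6069, 0.0173, 0.1698]), 'medz', 0.1699, 'rect(mm)', [array([606.9,  17.2]), array([19. , 18.7]), np.float64(39.8)])
button 0
xyz [ 0.1847 -0.0007  0.0256] twist [0.0004 0.0001 0.    ] | tcp [ 0.6011 -0.0673  0.2856] [179.95   0.01  86.11] F [ 0.4  0.3 -0.2] op 1.002 g 0.0 t 9.88
xyz [ 0.1847 -0.0008  0.1256] twist [0.0004 0.0001 0.    ] | tcp [ 0.6011 -0.0673  0.2856] [179.95   0.01  86.11] F [ 0.4  0.3 -0.2] op 1.002 g 0.0 t 9.88
```

View pics/w5.png

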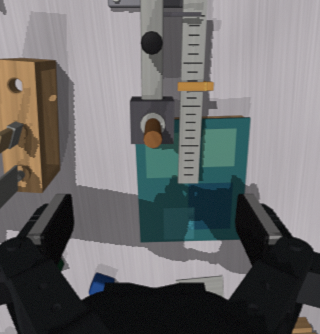

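The scriber is seated: collar top at 125.8 mm, upright on the block at (152,125) in w5. The button is next, with fingers shut.

Call:
{"fn": "send_rows", "kwargs": {
  "increments": [
    {"xyz":[0.04,0,0.01],"twist":[0,0,0],"gripper":0},
    {"xyz":[0.08,0,0.02],"twist":[0,0,0],"gripper":0},
    {"xyz":[0.12,-0.0005,0.025],"twist":[0,0,0],"gripper":0},
    {"xyz":[0.155,-0.0007,0.03],"twist":[0,0,0],"gripper":0},
    {"xyz":[0.1847,-0.0007,0.06],"twist":[0,0,0],"gripper":0},
    {"xyz":[0.1847,-0.0007,0.09],"twist":[0,0,0],"gripper":0},
    {"xyz":[0.1847,-0.0007,0.12],"twist":[0,0,0],"gripper":0},
    {"xyz":[0.1847,-0.0007,0.135],"twist":[0,0,0],"gripper":0},
    {"xyz":[0.1847,-0.0007,0.14],"twist":[0,0,0],"gripper":0},
    {"xyz":[0.1847,-0.0007,0.14],"twist":[0,0,0],"gripper":0},
    {"xyz":[0.1847,-0.0007,0.14],"twist":[0,0,0],"gripper":0},
    {"xyz":[0.1847,-0.0007,0.14],"twist":[0,0,0],"gripper":0}
  ]
}}

```text
time_s: 10.88
tcp_pos: [0.6138, 0.1169, 0.1468]
orientation: [179.9, -0.0, 86.1]
ft_force: [0.3, 0.2, -0.6]
opening: 0.002
gripper_force: 0.0
```

```bash
python3 - <<'E'
from h import *
np.set_printoptions(precision=4,suppress=True)
to(.613,.117,.126,86.1)
E
```

```text
xyz [ 0.0001 -0.0009  0.0208] twist [ 0.0012 -0.0001 -0.0001] | tcp [0.6138 0.1169 0.1468] [179.85  -0.01  86.09] F [ 0.3  0.2 -0.6] op 0.002 g 0.0 t 10.88
```

Call:
{"fn": "send_rows", "kwargs": {
  "increments": [
    {"xyz":[0,-0.0009,0.006],"twist":[0,0,0],"gripper":0},
    {"xyz":[0,-0.0009,0.011],"twist":[0,0,0],"gripper":0},
    {"xyz":[0,-0.0009,0.014],"twist":[0,0,0],"gripper":0},
    {"xyz":[0,-0.0009,0.017],"twist":[0,0,0],"gripper":0},
    {"xyz":[0,-0.0009,0.019],"twist":[0,0,0],"gripper":0},
    {"xyz":[0,-0.0009,0.0205],"twist":[0,0,0],"gripper":0},
    {"xyz":[0,-0.0009,0.0205],"twist":[0,0,0],"gripper":0},
    {"xyz":[0,-0.0009,0.0205],"twist":[0,0,0],"gripper":0}
  ]
}}

```text
time_s: 11.55
tcp_pos: [0.6125, 0.1171, 0.1259]
orientation: [179.9, 0.0, 86.1]
ft_force: [-0.9, -1.2, 7.1]
opening: -0.002
gripper_force: 3.4
```

```bash
python3 - <<'E'
from h import *
np.set_printoptions(precision=4,suppress=True)
to(.613,.117,.126,86.1)
E
```

```text
xyz [-0.      0.0005 -0.0001] twist [0.0006 0.0001 0.0001] | tcp [0.6125 0.1171 0.1259] [179.92   0.01  86.11] F [-0.9 -1.2  7.1] op -0.002 g 3.4 t 11.55
```

Call:
{"fn": "send_rows", "kwargs": {
  "increments": [
    {"xyz":[0,0,0.0006],"twist":[0,0,0],"gripper":0},
    {"xyz":[0,0,0.0012],"twist":[0,0,0],"gripper":0},
    {"xyz":[0,0,0.0012],"twist":[0,0,0],"gripper":0}
  ]
}}

```text
time_s: 11.8
tcp_pos: [0.6126, 0.1171, 0.1259]
orientation: [179.9, 0.0, 86.1]
ft_force: [-4.7, -0.8, 11.7]
opening: -0.001
gripper_force: 6.3
```

```bash
python3 -c "
from h import *
to(.613,.117,.126,86.1)"
```

```text
xyz [-0.      0.0004 -0.0001] twist [0.0007 0.0001 0.0001] | tcp [0.6126 0.1171 0.1259] [1.7992e+02 2.0000e-02 8.6120e+01] F [-4.7 -0.8 11.7] op -0.001 g 6.3 t 11.8
```

Call:
{"fn": "send_rows", "kwargs": {
  "increments": [
    {"xyz":[0,0,-0.03],"twist":[0,0,0],"gripper":0},
    {"xyz":[0,0,-0.07],"twist":[0,0,0],"gripper":0},
    {"xyz":[0,0,-0.11],"twist":[0,0,0],"gripper":1},
    {"xyz":[-0.03,0,-0.13],"twist":[0,0,0],"gripper":1},
    {"xyz":[-0.065,0,-0.13],"twist":[0,0,0],"gripper":1},
    {"xyz":[-0.1,0,-0.13],"twist":[0,0,0],"gripper":1},
    {"xyz":[-0.1,0,-0.13],"twist":[0,0,0],"gripper":1},
    {"xyz":[-0.1,0,-0.13],"twist":[0,0,0],"gripper":1},
    {"xyz":[-0.1,0,-0.13],"twist":[0,0,0],"gripper":1}
  ]
}}

```text
time_s: 12.55
tcp_pos: [0.6047, 0.0178, 0.2528]
orientation: [-179.9, -0.0, 86.1]
ft_force: [-0.5, 0.0, -0.6]
opening: 0.978
gripper_force: 0.0
```

```bash
python3 - <<'E'
from h import *
np.set_printoptions(precision=4,suppress=True)
p,P=cloud("wrist"); save("w6.png",cv2.resize(p[20:260,170:390],None,fx=2.5,fy=2.5,interpolation=cv2.INTER_CUBIC))
np.save("P6.npy",P); np.save("p6.npy",p)
print("button",seg(P,.58,.65,.08,.14,.1235,.145))
print("post",seg(P,.56,.65,-.02,.06,.16,.18))
print("block",seg(P,.57,.64,-.12,-.03,.115,.122))
i=cam("wrist")
for q,z in (("pointer",.103),("rider_mark",.0975)):
    for o in viewer.spot_point("wrist",q)[:2]: print(q,o["p"],o["uv"],pix2w("wrist",o["uv"],z=z,info=i))
    for o in viewer.outline_of("wrist",q)[:1]: m=o["region"]; print(q,"reg",m.sum(),P[m].mean(0),np.median(P[m],0),P[m].min(0),P[m].max(0))
# orange rider by colour, pointer by height
h=cv2.cvtColor(p,cv2.COLOR_RGB2HSV); m=(h[...,0]>8)&(h[...,0]<28)&(h[...,1]>130)&(P[...,2]>.085)&(P[...,0]>.62)&(P[...,0]<.7)&(P[...,1]>-.1)&(P[...,1]<.05)
print("rider col",m.sum(),P[m].mean(0),np.median(P[m],0),cv2.minAreaRect(P[m][:,:2].astype(np.float32)*1000))
g=np.array([np.cos(np.radians(86.1)),np.sin(np.radians(86.1))]); 
Q=P[(P[...,0]>.628)&(P[...,0]<.67)&(P[...,1]>-.0)&(P[...,1]<.064)&(P[...,2]>.0985)&(P[...,2]<.113)]
print("pointer",len(Q),Q.mean(0),np.median(Q[:,2]),cv2.minAreaRect(Q[:,:2].astype(np.float32)*1000), np.percentile(Q[:,:2]@g,[1,10,50,90,99]))
print("rider along", np.percentile(P[m][:,:2]@g,[1,10,50,90,99]))
to(.6067,.0175,.122,86.1)
E
```

```text
button (1309, 'mean', array([0.6135, 0.1172, 0.1254]), 'medz', 0.1254, 'rect(mm)', [array([613.7, 117.4]), array([34.8, 34.9]), np.float64(85.7)])
post (446, 'mean', array([0.6067, 0.019 , 0.169 ]), 'medz', 0.1697, 'rect(mm)', [array([606.6,  18. ]), array([19.4, 18.8]), np.float64(12.5)])
block (1289, 'mean', array([ 0.601 , -0.0618,  0.1198]), 'medz', 0.12, 'rect(mm)', [array([600.9, -66.8]), array([50.4, 50. ]), np.float64(86.0)])
pointer 0.57 [302.3, 152.8] [0.6569 0.0414 0.103 ]
pointer reg 4108 [ 0.6062 -0.0104  0.1194] [ 0.6071 -0.0189  0.1133] [ 0.5589 -0.1494 -0.0021] [0.6598 0.0957 0.3955]
rider_mark 0.69 [298.8, 215.4] [ 0.6526 -0.0316  0.0975]
rider_mark 0.3 [292.8, 284.5] [ 0.6433 -0.1242  0.0975]
rider_mark reg 349 [ 0.655  -0.0303  0.1027] [ 0.6556 -0.0315  0.1   ] [ 0.6103 -0.0832 -0.0004] [0.6878 0.0957 0.3955]
rider col 300 [ 0.6549 -0.0305  0.1028] [ 0.6554 -0.031   0.1   ] ((655.7190551757812, -5.050457000732422), (63.37370681762695, 40.105018615722656), 86.14222717285156)
pointer 129 [0.6446 0.0453 0.11  ] 0.10992319465916678 ((644.2949829101562, 45.35869598388672), (3.5858230590820312, 32.75701141357422), 85.93855285644531) [0.0873 0.0874 0.0892 0.0906 0.0908]
rider along [0.0085 0.0092 0.0136 0.0173 0.0546]
xyz [-0.0009  0.0018  0.1314] twist [-0.0002 -0.0001  0.0008] | tcp [0.6051 0.0185 0.2534] [-179.98   -0.01   86.19] F [1.  0.5 0. ] op 0.997 g 0.0 t 12.8
```

View pics/w6.png

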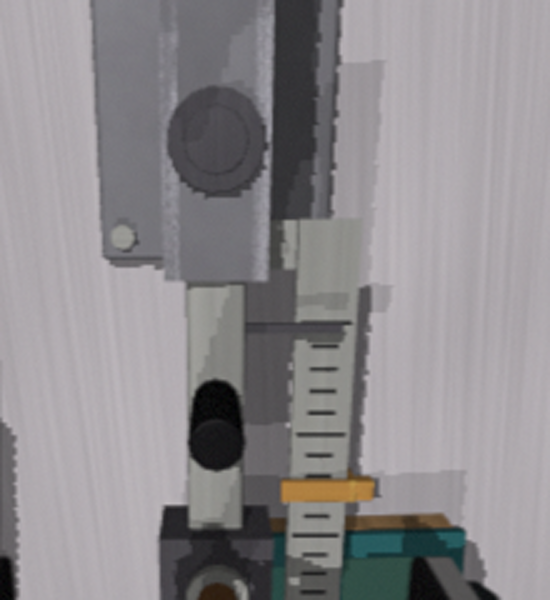

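The button is fully down, about flush at (216,140). The pointer at (300,327) and the rider at (328,489) are both clear in w6, giving boom ≈ 76 mm. Next I grip the post.

Call:
{"fn": "send_rows", "kwargs": {
  "increments": [
    {"xyz":[-0.0009,0.0015,0.04],"twist":[0,0,0],"gripper":1},
    {"xyz":[-0.0009,0.0015,0.075],"twist":[0,0,0],"gripper":1},
    {"xyz":[-0.0009,0.0015,0.105],"twist":[0,0,0],"gripper":1},
    {"xyz":[-0.0009,0.0015,0.125],"twist":[0,0,0],"gripper":1},
    {"xyz":[-0.0009,0.0015,0.13],"twist":[0,0,0],"gripper":1},
    {"xyz":[-0.0009,0.0015,0.13],"twist":[0,0,0],"gripper":1},
    {"xyz":[-0.0009,0.0015,0.13],"twist":[0,0,0],"gripper":0},
    {"xyz":[-0.0009,0.0015,0.13],"twist":[0,0,0],"gripper":0},
    {"xyz":[-0.0009,0.0015,0.13],"twist":[0,0,0],"gripper":0},
    {"xyz":[-0.0009,0.0015,0.13],"twist":[0,0,0],"gripper":0},
    {"xyz":[-0.0009,0.0015,0.13],"twist":[0,0,0],"gripper":0},
    {"xyz":[-0.0009,0.0015,0.13],"twist":[0,0,0],"gripper":0},
    {"xyz":[-0.0009,0.0015,0.13],"twist":[0,0,0],"gripper":0},
    {"xyz":[-0.0009,0.0015,0.13],"twist":[0,0,0],"gripper":0},
    {"xyz":[-0.0009,0.0015,0.13],"twist":[0,0,0],"gripper":0}
  ]
}}

```text
time_s: 14.05
tcp_pos: [0.6062, 0.0163, 0.1247]
orientation: [-179.9, 0.0, 86.1]
ft_force: [-4.9, 0.1, 6.6]
opening: 0.221
gripper_force: 58.4
```

```bash
python3 - <<'E'
from h import *
np.set_printoptions(precision=4,suppress=True)
to(.6067,.0175,.122,86.1)
p,P=cloud("wrist"); save("w7.png",p)
g=np.array([np.cos(np.radians(86.1)),np.sin(np.radians(86.1))])
Q=P[(P[...,0]>.628)&(P[...,0]<.67)&(P[...,1]>.03)&(P[...,1]<.064)&(P[...,2]>.105)&(P[...,2]<.113)]
print("pointer",len(Q),Q.mean(0),np.percentile(Q[:,:2]@g,[1,50,99]))
h=cv2.cvtColor(p,cv2.COLOR_RGB2HSV); m=(h[...,0]>8)&(h[...,0]<28)&(h[...,1]>130)&(abs(P[...,2]-.1)<.003)&(P[...,0]>.62)&(P[...,0]<.7)&(P[...,1]>-.1)&(P[...,1]<.05)
print(m.sum()); print(np.percentile(P[m][:,:2]@g,[1,50,99]) if m.sum() else 0)
E
```

```text
xyz [0.0012 0.0004 0.0027] twist [-0.0004  0.0001  0.0001] | tcp [0.6062 0.0163 0.1247] [-179.95    0.02   86.11] F [-4.9  0.1  6.6] op 0.221 g 58.4 t 14.05
pointer 390 [0.6442 0.0452 0.1099] [0.0869 0.0891 0.0908]
51
[0.0159 0.0173 0.0183]
```

Call:
{"fn": "send_rows", "kwargs": {
  "increments": [
    {"xyz":[-0.004,0,0],"twist":[0,0,0],"gripper":0},
    {"xyz":[-0.01,0,0],"twist":[0,0,0],"gripper":0},
    {"xyz":[-0.018,0,0],"twist":[0,0,0],"gripper":0},
    {"xyz":[-0.026,0,0],"twist":[0,0,0],"gripper":0},
    {"xyz":[-0.034,0,0],"twist":[0,0,0],"gripper":0},
    {"xyz":[-0.042,0,0],"twist":[0,0,0],"gripper":0},
    {"xyz":[-0.05,0,0],"twist":[0,0,0],"gripper":0},
    {"xyz":[-0.058,0,0],"twist":[0,0,0],"gripper":0},
    {"xyz":[-0.065,0,0],"twist":[0,0,0],"gripper":0},
    {"xyz":[-0.07,0,0],"twist":[0,0,0],"gripper":0},
    {"xyz":[-0.074,0,0],"twist":[0,0,0],"gripper":0},
    {"xyz":[-0.076,0,0],"twist":[0,0,0],"gripper":0},
    {"xyz":[-0.076,0,0],"twist":[0,0,0],"gripper":0},
    {"xyz":[-0.076,0,0],"twist":[0,0,0],"gripper":0}
  ]
}}

```text
time_s: 15.27
tcp_pos: [0.6011, -0.0589, 0.1247]
orientation: [-180.0, -0.1, 86.1]
ft_force: [-4.1, 3.2, 5.9]
opening: 0.217
gripper_force: 58.7
```

```bash
cat > chk.py <<'E'
from h import *
import sys
np.set_printoptions(precision=4,suppress=True)
to(.6067,.0175,.122,86.1)
t=r.get_state()["tcp_pos"]
g=np.array([np.cos(np.radians(86.1)),np.sin(np.radians(86.1))]); print("tcp along",t[:2]@g)
for n in ("wrist","scene","top"):
    p,P=cloud(n); save(sys.argv[1]+n+".png",p if n=="wrist" else cv2.resize(p[150:270,210:350],None,fx=4,fy=4,interpolation=cv2.INTER_CUBIC))
    Q=P[(P[...,0]>.628)&(P[...,0]<.667)&(P[...,1]>-.06)&(P[...,1]<.0)&(P[...,2]>.106)&(P[...,2]<.1135)]
    if len(Q): print(n,"pointer",len(Q),Q.mean(0),np.percentile(Q[:,:2]@g,[1,50,99]))
    h=cv2.cvtColor(p,cv2.COLOR_RGB2HSV); m=(h[...,0]>8)&(h[...,0]<28)&(h[...,1]>120)&(abs(P[...,2]-.1)<.004)&(P[...,0]>.62)&(P[...,0]<.7)&(P[...,1]>-.1)&(P[...,1]<.05)
    if m.sum(): print(n,"rider",m.sum(),np.percentile(P[m][:,:2]@g,[1,50,99]))
E
python3 chk.py c1
```

```text
xyz [0.0766 0.0004 0.0028] twist [-0.0004 -0.0004  0.0001] | tcp [ 0.6011 -0.0589  0.1247] [-179.96   -0.05   86.11] F [-4.1  3.2  5.9] op 0.217 g 58.7 t 15.27
tcp along -0.01789816041881346
wrist pointer 329 [ 0.6417 -0.0302  0.1099] [0.0114 0.0135 0.0153]
wrist rider 730 [0.0082 0.0145 0.0176]
scene pointer 11 [ 0.641  -0.0289  0.1112] [0.0127 0.0144 0.0172]
scene rider 22 [0.0086 0.0115 0.0166]
top pointer 1 [ 0.6281 -0.0276  0.1069] [0.0152 0.0152 0.0152]
```

View pics/c1wrist.png

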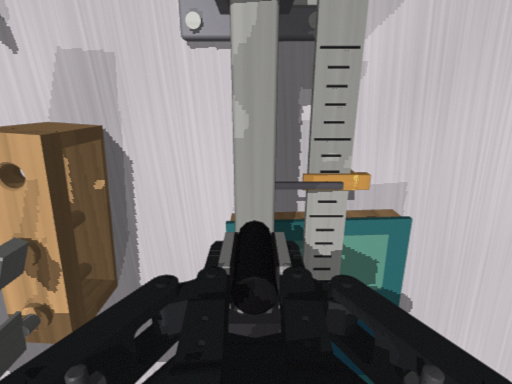

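View pics/c1scene.png

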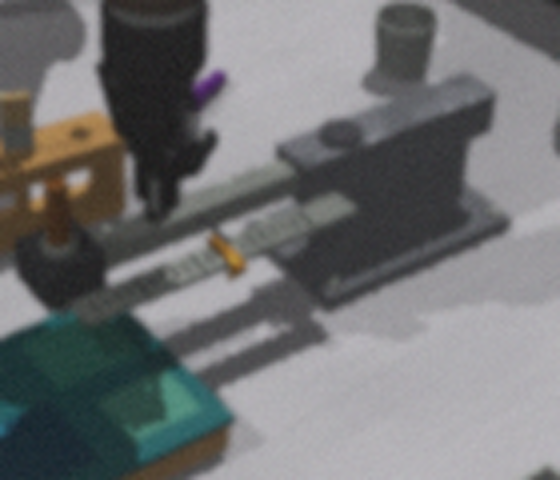

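c1wrist shows the pointer tip (340,185) over the rider (337,181), and the scriber still seated with the button down in the scene view. One refined offset check on the unoccluded rider end.

```bash
python3 - <<'E'
from h import *
np.set_printoptions(precision=4,suppress=True)
a=np.radians(86.1); g=np.array([np.cos(a),np.sin(a)])
to(.6067,.0175,.122,86.1)
for k in range(3):
    p,P=cloud("wrist"); S=P[...,:2]@g; h=cv2.cvtColor(p,cv2.COLOR_RGB2HSV)
    Q=(P[...,0]>.628)&(P[...,0]<.667)&(abs(S-.013)<.006)&(P[...,2]>.106)&(P[...,2]<.1135)
    m=(h[...,0]>8)&(h[...,0]<28)&(h[...,1]>120)&(abs(P[...,2]-.1)<.0015)&(P[...,0]>.659)&(P[...,0]<.69)&(abs(S-.013)<.02)
    print(np.percentile(S[Q],[1,50,99]),S[Q].mean(),m.sum(),np.percentile(S[m],[1,50,99]),S[m].mean())
E
```

```text
xyz [0.0765 0.0004 0.0028] twist [-0.0004 -0.0004  0.0001] | tcp [ 0.6011 -0.0588  0.1247] [-179.95   -0.05   86.12] F [-4.5  3.1  6.4] op 0.219 g 58.7 t 15.42
[0.0115 0.0137 0.0155] 0.013630304003830338 372 [0.0079 0.0129 0.0175] 0.012817352633142962
[0.0115 0.0137 0.0155] 0.013625919924198251 381 [0.0079 0.0128 0.0175] 0.01285095534137445
[0.0116 0.0137 0.0155] 0.013662579729154533 377 [0.0079 0.0128 0.0176] 0.012867256022403722
```

Call:
{"fn": "send_rows", "kwargs": {
  "increments": [
    {"xyz":[-0.0008,0,0],"twist":[0,0,0],"gripper":0},
    {"xyz":[-0.0008,0,0],"twist":[0,0,0],"gripper":0},
    {"xyz":[-0.0008,0,0],"twist":[0,0,0],"gripper":0},
    {"xyz":[-0.0008,0,0],"twist":[0,0,0],"gripper":0},
    {"xyz":[-0.0008,0,0],"twist":[0,0,0],"gripper":0},
    {"xyz":[-0.0008,0,0],"twist":[0,0,0],"gripper":0}
  ]
}}

```text
time_s: 16.07
tcp_pos: [0.6011, -0.0593, 0.1247]
orientation: [-180.0, -0.1, 86.1]
ft_force: [-4.9, 3.6, 6.4]
opening: 0.218
gripper_force: 58.7
```

```bash
python3 - <<'E'
from h import *
np.set_printoptions(precision=4,suppress=True)
a=np.radians(86.1); g=np.array([np.cos(a),np.sin(a)])
to(.6067,.0175,.122,86.1)
for k in range(2):
    p,P=cloud("wrist"); S=P[...,:2]@g; h=cv2.cvtColor(p,cv2.COLOR_RGB2HSV)
    Q=(P[...,0]>.628)&(P[...,0]<.667)&(abs(S-.013)<.006)&(P[...,2]>.106)&(P[...,2]<.1135)
    m=(h[...,0]>8)&(h[...,0]<28)&(h[...,1]>120)&(abs(P[...,2]-.1)<.0015)&(P[...,0]>.659)&(P[...,0]<.69)&(abs(S-.013)<.02)
    print(np.percentile(S[Q],[1,50,99]),S[Q].mean(),m.sum(),np.percentile(S[m],[1,50,99]),S[m].mean())
p,P=cloud("scene"); print("button",seg(P,.58,.65,.08,.14,.1235,.145))
print("scriber",seg(P,.57,.62,-.17,-.12,.13,.19))
E
```

```text
xyz [0.077  0.0004 0.0028] twist [-0.0004 -0.0007  0.0002] | tcp [ 0.6011 -0.0593  0.1247] [-179.96   -0.08   86.12] F [-4.9  3.6  6.4] op 0.218 g 58.7 t 16.07
[0.0104 0.0129 0.0149] 0.012821489984976831 376 [0.0076 0.0128 0.0176] 0.012780429536949347
[0.0104 0.0129 0.0149] 0.012841175185304185 375 [0.0074 0.0129 0.0176] 0.01282746124338041
button (65, 'mean', array([0.6153, 0.1176, 0.1266]), 'medz', 0.1265, 'rect(mm)', [array([613.6, 113.2]), array([45.5, 34.1]), np.float64(84.5)])
scriber (106, 'mean', array([ 0.6016, -0.145 ,  0.1607]), 'medz', 0.1612, 'rect(mm)', [array([ 598.9, -143.1]), array([17.8, 18.5]), np.float64(86.8)])
```

The pointer and rider agree to within 0.1 mm, the scriber is still seated, and the post is held.

```bash
python3 -c "
from h import *
print(order.sign_off())"
```

```text
the job is handed in; nothing more can be done
None
```

The job is handed in at about 16 s: the scriber is seated and released, the lock button is fully down, and the arm is held out by its post with the pointer within about 0.1 mm of the rider by camera. The loose purple look-alike was standing at the start and seen lying on the table after my first move, which never came near it, so it seems to have fallen by itself.

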